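Set the slot gauge in the banknote checker and start calibration

TASK

Calibrate the banknote checker on the till counter: slide the blade of the orange-handled slot gauge straight into the checker's note slot until the slot's mouth lies within the red band across the blade, no deeper, and let go so that it lies flat on the feed tray. Then press the checker's green button right down and release it, leaving the gauge where it is. Do not push the calculator, the stapler or the coin dish about.

Things in the scene. Friction and masses are not known exactly. Their poses are not given: they have to be found in the camera images.
- gauge_grip (a point): Centre of the gauge's orange handle, 28 mm above the gauge's flat underside. The handle is an upright block 60 mm long (x), 24 mm wide (y; pinch it across this from above) and 56 mm tall. Axes: x towards the blade's tip, z up. The gauge weighs about 120 g and starts flat on the counter (z = 0), to the left or right, its blade pointing roughly away from the robot.
- gauge_tip (a point): Middle of the blade's tip edge, on its underside; 115 mm along x and 28 mm below gauge_grip, same axes. The blade is a flat aluminium plate 60 mm wide (y), 3 mm thick, flush with the handle's underside, sticking out 85 mm from the handle's end. A red band crosses it from 45 to 55 mm behind the tip.
- slot_mouth (a point): Middle of the mouth of the checker's note slot, on the slot's floor, 25 mm above the counter. Axes: x straight into the slot, z up. The slot is 70 mm wide (y), 8 mm high and 75 mm deep, its floor level. A level feed tray, flush with the slot's floor and 100 mm wide, reaches 115 mm out in front of the mouth (x = -115 to 0 mm).
- cal_button (a joint): Travel of the green button on top of the checker: 0 = up, 0.006 m = fully down; a spring that needs about 5 N at full travel returns it when released.
- cal_button_top (a point): Middle of the top of the green button, 28 mm across, on the checker's roof; relative to the slot mouth it lies 45 mm along the slot's x and 52 mm along its y. It is pressed straight down.
- calculator: Black pocket calculator, loose, 140 x 100 x 18 mm, lying on the counter on the other side from the gauge. Origin under its middle. Not to be moved.
- stapler: Blue and black stapler, loose, 120 x 36 x 45 mm, origin under its middle. Not to be moved.
- coin_dish: Green glass coin dish, loose, 110 mm across, 25 mm high, origin under its middle. Not to be moved.
- checker: The banknote checker, a grey box fixed to the counter, 72 mm high, 170 mm wide (y) and 150 mm long (x), with the feed tray in front. Origin on the counter right below the slot's mouth, which is in the box's front face; the box runs from there in +x. Axes as for slot_mouth.
Things that resemble listed ones, but are neither listed nor needed, are in the scene too. There is more than one size of the part that bears gauge_grip; the job needs the largest.

How it is judged:
On the way, in this order (a step that is already met when the one before it is completed fails the run):
1. the gauge lies in the slot with the mouth within the red band, let go (x of gauge_tip in the frame of slot_mouth between 0.044 and 0.056 m and y of gauge_tip in the frame of slot_mouth between -0.012 and 0.012 m and z of gauge_tip in the frame of slot_mouth between -0.003 and 0.006 m and angle between gauge_tip's own z axis and vertical below 0.1 rad and contact force between the fingers and gauge below 0.05 N), for 0.2 s.
2. the green button is pressed down (at least 4.5 of its 6 mm) (value of joint cal_button above 0.0045 m), for 0.05 s.
At the end, for the whole second after the job is handed in: The gauge rests flat (within 0.1 rad) in the checker's slot, let go and still, its blade's tip 44 to 56 mm past the slot's mouth (the mouth within the red band, 1 mm grace), and the green button, pressed after that, is up again (x of gauge_tip in the frame of slot_mouth between 0.044 and 0.056 m and y of gauge_tip in the frame of slot_mouth between -0.012 and 0.012 m and z of gauge_tip in the frame of slot_mouth between -0.003 and 0.006 m and angle between gauge_tip's own z axis and vertical below 0.1 rad and linear speed of gauge below 0.01 m/s and value of joint cal_button below 0.0015 m); the robot touches nothing.
It fails at once if the blade is pushed more than 60 mm into the slot (x of gauge_tip in the frame of slot_mouth above 0.06 m and distance between gauge_tip and slot_mouth below 0.08 m and z of gauge_tip in the frame of slot_mouth below 0.008 m).
It fails at once if the calculator is pushed more than 30 mm (distance of calculator from where it was at the start of the episode above 0.03 m).
It fails at once if the stapler is pushed more than 30 mm (distance of stapler from where it was at the start of the episode above 0.03 m).
It fails at once if the coin dish is pushed more than 30 mm (distance of coin_dish from where it was at the start of the episode above 0.03 m).
It also fails if it takes over 48 s, if anything falls off the work surface, if the arm or the gripper's body presses on something with over 40 N, if the wrist force passes 120 N, or if a joint passes its speed limit or range.

ROBOT

A 6-joint arm with a two-finger parallel gripper is mounted at the origin on the work surface. World frame = base frame: x ahead of the robot, y to its left, z up, the work surface at z = 0. Lengths are in m, angles in rad, forces in N, time in s.
With the tool pointing down it reaches from about 0.375 to 0.75 m from the base axis. Payload 9 kg.
Tool frame: the origin (TCP) lies at the very end of the fingers, on their centre line; the grasp point (between the pads) lies 19 mm behind it; z points along the fingers, y is the direction in which the jaws open and shut (so a half turn about z gives the same grasp; the last joint's range is limited). The gripper opens to 85 mm and grips with 20 to 120 N. Pads are 22 mm wide; open, the fingers measure 114 mm over their backs; the gripper's body (76 mm by 85 mm) begins 54 mm behind the grasp point. The pads swing forward as they close: fully open they stand 13 mm farther back than shut.
Start: joints at [0.923, 0.104, 0.097, 1.564, 0, 1.353], TCP at [0.25, 0.545, 0.231] pointing down, gripper open.
Joint ranges: [-2.99, 2.99], [-0.84, 1.86], [-1.1, 1.16], [-1.84, 2.11], [-1.51, 1.56], [-3.14, 3.14]. Speed limits (rad/s): [2.22, 2.22, 2.57, 3.14, 3.14, 3.14].

INTERFACE

Orientations are given as a unit quaternion [x, y, z, w].
In Python, from station import readout, eyes, workorder gives the robot as it stands.
- The arm moves only by the tool jog_arm, never from a script. Its argument "series" is a list of rows, each a list of 7 numbers: the opening, from -1 (shut) to 1 (fully open), so that 0 is half open, then the shift along the world's x, y, z in mm, then the turn, a rotation vector about the world's x, y, z in rad. A call has 1 to 12 rows; each row shifts and turns the pose as measured when the row begins; what a row does not reach is not made up. A row lasts 1/12 s, in which the tool goes at most 41.7 mm and 7.16 degrees, less where a joint would pass 70% of its speed; a pose out of reach is approached as far as the arm can. A call is refused whole if a number of a shift passes 41.7 or a number of a turn 0.125, either way. A call with a gripper value outside its range is refused whole. The fingers move at their own pace and stop on an object; "grip_force" is the grip in N (left out, the last holds). Time passes only in rows, so rows that do not move let the fingers close. It gives the time, the measured TCP pose, the force and the opening at its end, in the units of the state.
- readout.get_state(): the state, without advancing time (a new reading comes with each control period).
- eyes.read_camera(name): name is "scene" or "top" or "wrist"; returns the picture (480x640x3 uint8, blue, green, red); there is no depth.
- eyes.get_calibration(name): a dict with "intrinsics" (3x3 intrinsics, pixels), "k1" (the pictures are not rectified: a ray, as slopes to the right and down, at radius r is drawn at 1 + k1 r^2 times it, then the intrinsics apply), "rvec" (rotation vector, rad) and "tvec" (3), from world to camera coordinates, as OpenCV has them. Camera axes: x right, y down, z forward; pixel columns grow to the right and rows downward; lengths in m; the calibration is good to about 2 mm. A picture is of the moment at which its call begins: read the wrist's pose just before it. get_calibration takes no time and is no camera call; for the wrist camera it gives the pose at the moment of the call.
- workorder.hand_in(): hands the job in, once; it reports no verdict.
The state is a dict: "t": time; "q": joint angles; "qd": joint speeds; "tau": joint torques, N m; "eef_pos": TCP position; "tool_rot": TCP orientation; "wrist_force": force on the tool from outside, world axes, zero at the start; "torque": the same for the moment, N m; "finger_gap": opening from 0.0 (shut) to 1.0 (fully open).
Only numpy, scipy, OpenCV 4.12 (cv2) and the standard library are available. Lean on these libraries where they do the work, as an engineer would, in place of code of your own. Each camera call takes 0.05 s, during which the arm holds its last target. There are 200 camera calls.

## Working session

There is one attempt and no reset: what is moved stays moved. The work goes in short steps, Python scripts to look and compute and a tool call to move; the robot and the scene stay as the last step left them, time stands still between calls to the robot, and variables do not carry over. Pictures are saved under pics/ and viewed, about 8 in all and at most 12, crops included, and the job is handed in when it is done.

Besides the shell and the picture viewer there is one more tool, called after "Call:" in YAML: its name, and indented under it one key for each argument. jog_arm: Moves the arm, as the interface text tells. Its arguments: {"type":"object","properties":{"series":{"type":"array","items":{"type":"array","items":{"type":"number"}}},"grip_force":{"type":"number"}},"required":["series"]}

```bash
mkdir -p pics; ls; python3 - <<'E'
from station import readout, eyes
import cv2,numpy as np
s=readout.get_state();print(s)
for n in("top","scene"):
    im=eyes.read_camera(n);cv2.imwrite(f"pics/{n}0.png",im)
    c=eyes.get_calibration(n);print(n,c)
E
```

```text
pics
{'t': 0.0, 'q': array([9.23238479e-01, 1.04712234e-01, 9.64875292e-02, 1.56389127e+00,
       1.43343387e-05, 1.35310174e+00]), 'qd': array([ 1.10685026e-03,  1.21857928e-03, -2.07395478e-04, -3.66018399e-04,
        6.41905549e-05,  1.39441422e-03]), 'tau': array([-1.28222175e-03, -5.56932127e+01,  5.03646970e+01,  1.67630956e-02,
       -4.53541561e-04, -3.90335845e-05]), 'eef_pos': array([0.24983352, 0.54515811, 0.2305248 ]), 'tool_rot': array([ 2.13280593e-01,  9.76990764e-01, -5.96028993e-04, -2.83142757e-04]), 'wrist_force': array([-0.18918177,  0.89440194,  0.45126271]), 'torque': array([0.03038959, 0.00857633, 0.00054011]), 'finger_gap': 1.0013475956352538}
top {'intrinsics': array([[624.75767974,   0.        , 318.76193798],
       [  0.        , 624.75767974, 241.27756578],
       [  0.        ,   0.        ,   1.        ]]), 'k1': 0.017051288003507074, 'rvec': array([ 2.16750824, -2.10497802,  0.19464235]), 'tvec': array([0.00983921, 0.54212416, 1.37801283])}
scene {'intrinsics': array([[614.8474622 ,   0.        , 319.6658012 ],
       [  0.        , 614.8474622 , 238.75072291],
       [  0.        ,   0.        ,   1.        ]]), 'k1': -0.10593865159972815, 'rvec': array([ 2.20173364,  0.85592204, -0.36474657]), 'tvec': array([-0.39871369, -0.17121003,  1.72525015])}
```

View pics/top0.png

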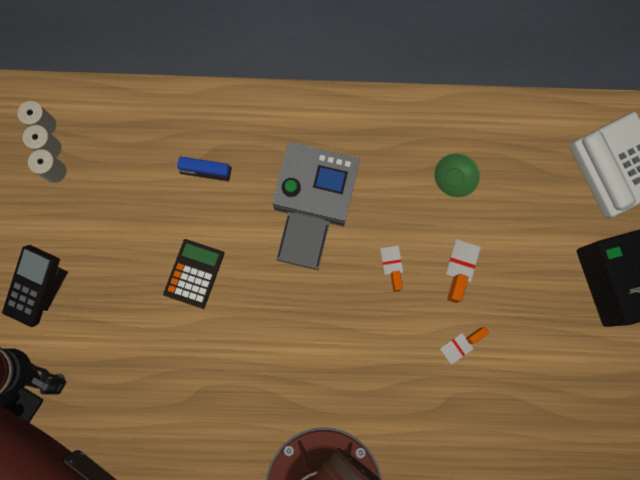

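View pics/scene0.png

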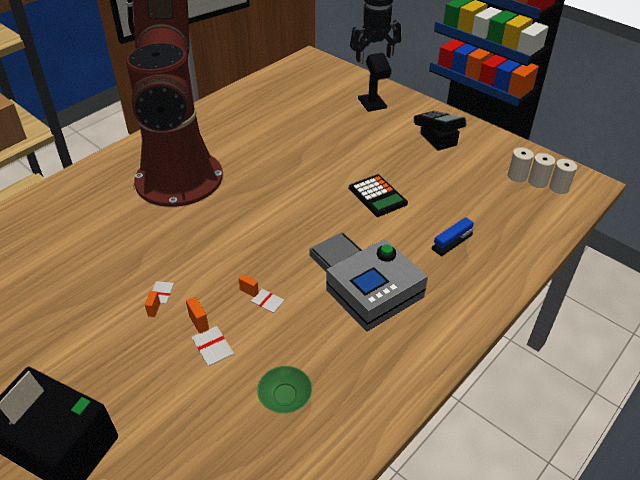

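The top view shows three orange-handled gauges, with their blades at about (392,262), (463,262) and (457,348). The one at (463,270) is clearly the largest. The checker is at (315,185), with its tray at (303,240) and green button at (291,187). The calculator is at (194,274), the stapler at (204,168) and the dish at (457,175). Next I'll measure and check with a crop.

```bash
cat > h.py <<'E'
import cv2,numpy as np
from station import readout, eyes
def ray(cal,uv):
    K=cal["intrinsics"];uv=np.atleast_2d(np.asarray(uv,float)).reshape(-1,1,2)
    n=cv2.undistortPoints(uv,K,np.array([cal["k1"],0,0,0,0.]))[:,0]
    R,_=cv2.Rodrigues(cal["rvec"]);d=np.c_[n,np.ones(len(n))]@R
    return -R.T@np.asarray(cal["tvec"]),d
def onz(cal,uv,z):
    o,d=ray(cal,uv);return o+d*((z-o[2])/d[:,2])[:,None]
def proj(cal,P):
    return cv2.projectPoints(np.atleast_2d(P).astype(float),cal["rvec"],cal["tvec"],cal["intrinsics"],np.array([cal["k1"],0,0,0,0.]))[0][:,0]
def comps(mask,amin=50):
    mask=cv2.morphologyEx(mask.astype(np.uint8)*255,cv2.MORPH_CLOSE,np.ones((5,5)))
    return [c for c in cv2.findContours(mask,cv2.RETR_EXTERNAL,cv2.CHAIN_APPROX_NONE)[0] if cv2.contourArea(c)>amin]
E
python3 - <<'E'
from h import *
im=cv2.imread("pics/top0.png");c=eyes.get_calibration("top")
h,s,v=cv2.split(cv2.cvtColor(im,cv2.COLOR_BGR2HSV))
b,g,r=[x.astype(int) for x in cv2.split(im)]
def rect(ct,z):
    P=onz(c,ct[:,0].astype(float),z)[:,:2]*1000
    return cv2.minAreaRect(P.astype(np.float32))
print("blades")
for ct in comps(((s<60)&(v>140))|((r>150)&(g<60)&(b<60)),150): print(ct[:,0].mean(0).round(),rect(ct,.003))
print("orange")
for ct in comps((h>5)&(h<15)&(s>220)&(v>120),60): print(ct[:,0].mean(0).round(),rect(ct,.056))
print("red")
for ct in comps(((h<4)|(h>176))&(s>180)&(v>120),10): print(ct[:,0].mean(0).round(),rect(ct,.003))
print("green")
for ct in comps((h>45)&(h<80)&(s>120)&(v>50),60): print(ct[:,0].mean(0).round(),rect(ct,.08))
for z,(x0,x1,y0,y1) in ((.025,(265,335,200,280)),):
    roi=np.zeros(h.shape,bool);roi[y0:y1,x0:x1]=1
    for ct in comps(roi&(s<50)&(v<110),200):print("tray",ct[:,0].mean(0).round(),rect(ct,z), cv2.boxPoints(cv2.minAreaRect(ct)).tolist())
print(im[240,303],im[205,300],im[180,355])
a=cv2.resize(im[230:370,370:500],None,fx=4,fy=4,interpolation=cv2.INTER_CUBIC)[:, :400]
a=cv2.resize(im[230:370,370:500],(390,420),interpolation=cv2.INTER_CUBIC)
d=cv2.resize(im[135:275,265:370],(400,533),interpolation=cv2.INTER_CUBIC)
o=np.zeros((540,800,3),np.uint8);o[:420,:390]=a;o[:533,400:]=d;cv2.imwrite("pics/crop1.png",o)
E
```

```text
blades
[456. 349.] ((310.2193603515625, -296.0425109863281), (43.728111267089844, 63.70742416381836), 36.117462158203125)
[193. 284.] ((441.3600769042969, 314.1905212402344), (66.35745239257812, 66.16788482666016), 73.2585678100586)
[391. 260.] ((510.397705078125, -145.29745483398438), (63.24802780151367, 43.613372802734375), 10.288348197937012)
[463. 260.] ((514.5797729492188, -313.317138671875), (60.50973892211914, 87.11608123779297), 74.20451354980469)
[617. 163.] ((763.0032958984375, -703.6982421875), (211.68678283691406, 175.85374450683594), 23.950580596923828)
[ 35. 137.] ((783.4916381835938, 713.3439331054688), (183.9159698486328, 56.439308166503906), 16.969228744506836)
orange
[478. 335.] ((340.0311584472656, -332.4449768066406), (15.98330020904541, 42.41241455078125), 36.06270217895508)
[459. 288.] ((444.49365234375, -291.4545593261719), (22.76789093017578, 56.918006896972656), 74.39756774902344)
[396. 281.] ((455.82611083984375, -150.7014617919922), (39.667537689208984, 18.16529655456543), 9.790035247802734)
[175. 277.] ((448.81402587890625, 343.8203125), (13.68797397613525
[... 363 characters left out ...]
73), 73.85301208496094)
green
[614. 253.] ((530.6746826171875, -630.5316162109375), (22.20000648498535, 33.23016357421875), 16.87647247314453)
[290. 186.] ((661.6873779296875, 93.38761138916016), (25.633817672729492, 24.849760055541992), 1.9638711214065552)
[466. 184.] ((678.2236328125, -305.201416015625), (31.952190399169922, 74.36016845703125), 34.606285095214844)
[443. 176.] ((698.85205078125, -249.6630859375), (73.17326354980469, 32.273101806640625), 14.21436882019043)
tray [304. 228.] ((562.1036376953125, 61.42755889892578), (160.4022216796875, 142.70298767089844), 1.7907413244247437) [[273.0, 200.0], [334.0, 200.0], [334.0, 268.0], [273.0, 268.0]]
[89 91 92] [107 108 109] [ 79 111 139]
```

View pics/crop1.png

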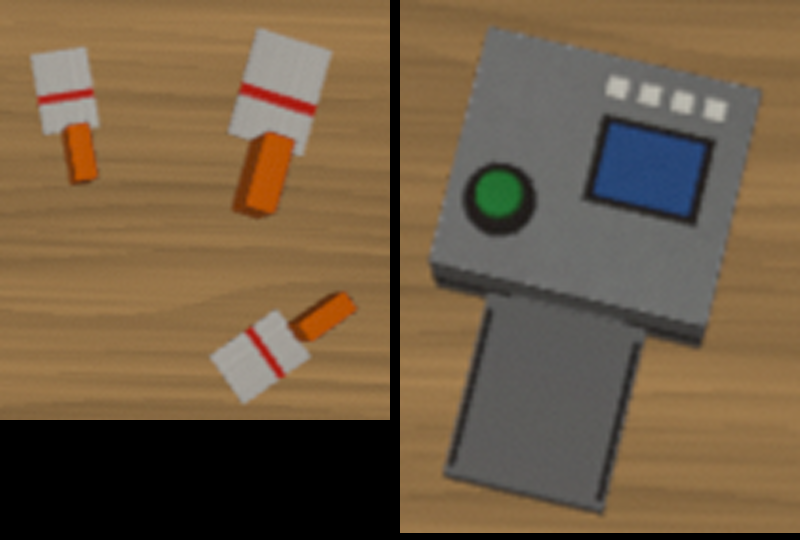

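The crop confirms the choice: the large gauge has its blade at top right and its handle below, against two smaller copies. The checker's roof corners, tray and button are all clear. Now for the checker's pose from these corners.

```bash
python3 - <<'E'
from h import *
c=eyes.get_calibration("top")
k=3.81
def px(L):return [(265+(x-400)/k,135+y/k) for x,y in L]
roof=onz(c,px([(488,27),(760,90),(702,328),(432,262)]),.072)*1000
print(roof.round(1))
BL,BR,FR,FL=roof[:,:2]
for a,b in((FL,BL),(FR,BR)):print(np.degrees(np.arctan2(*(b-a)[::-1])),np.linalg.norm(b-a))
for a,b in((FR,FL),(BR,BL)):print(np.degrees(np.arctan2(*(b-a)[::-1]))-90,np.linalg.norm(b-a))
tray=onz(c,px([(446,473),(603,503)]),.025)*1000;print("tray",tray.round(1))
yaw=np.mean([np.arctan2(*(b-a)[::-1]) for a,b in((FL,BL),(FR,BR))]+[np.arctan2(*(b-a)[::-1])-np.pi/2 for a,b in((FR,FL),(BR,BL))])
R=np.array([[np.cos(yaw),-np.sin(yaw)],[np.sin(yaw),np.cos(yaw)]])
print("yaw",np.degrees(yaw),"m1",(FL+FR)/2,"m2",roof[:,:2].mean(0)-R@[75,0],"m3",tray[:,:2].mean(0)+R@[115,0])
m=cv2.imread("pics/top0.png");h,s,v=cv2.split(cv2.cvtColor(m,cv2.COLOR_BGR2HSV))
g=(h>45)&(h<80)&(s>120)&(v>90);g[:,:270]=0;g[:,310:]=0
ct=max(comps(g,20),key=cv2.contourArea);(e,r)=cv2.minEnclosingCircle(ct)
for z in(.078,.084,.09):
    b=onz(c,[e],z)[0]*1000;print(z,e,r,b,"m4",b[:2]-R@[45,52])
E
```

```text
[[766.4 102.9  72. ]
 [732.2 -62.   72. ]
 [585.1 -30.2  72. ]
 [620.1 130.8  72. ]]
-10.789354038845946 148.98007147976102
-12.186160801614399 150.55576740023088
-12.264488906078924 164.76875408203531
-11.711640416863617 168.40598269974328
tray [[500.7 120.3  25. ]
 [485.3  24.9  25. ]]
yaw -11.73791104085072 m1 [602.55503431  50.28532827] m2 [602.50082547  50.62558845] m3 [605.57616223  49.20832137]
0.078 (290.1619567871094, 185.45774841308594) 5.465418338775635 [662.27373497  94.23021036  78.        ] m4 [607.63612704  52.47219555]
0.084 (290.1619567871094, 185.45774841308594) 5.465418338775635 [660.68224342  93.97870735  84.        ] m4 [606.04463549  52.22069255]
0.09 (290.1619567871094, 185.45774841308594) 5.465418338775635 [659.09075187  93.72720435  90.        ] m4 [604.45314394  51.96918954]
```

Call:
jog_arm:
  series:
    - [1, 15, -37, 0, 0, 0, 0.0125]
    - [1, 15, -37, 0, 0, 0, 0.0125]
    - [1, 15, -37, 0, 0, 0, 0.0125]
    - [1, 15, -37, 0, 0, 0, 0.0125]
    - [1, 15, -37, 0, 0, 0, 0.0125]
    - [1, 15, -37, 0, 0, 0, 0.0125]
    - [1, 15, -37, 0, 0, 0, 0.0125]
    - [1, 15, -37, 0, 0, 0, 0.0125]
    - [1, 15, -37, 0, 0, 0, 0.0125]
    - [1, 15, -37, 0, 0, 0, 0.0125]
    - [1, 15, -37, 0, 0, 0, 0.0125]
    - [1, 15, -37, 0, 0, 0, 0.0125]

```text
t: 1.1
eef_pos: [0.427, 0.0863, 0.2228]
tool_rot: [0.129, 0.992, -0.004, -0.003]
wrist_force: [0.6, 0.6, -1.0]
finger_gap: 1.001
```

Call:
jog_arm:
  series:
    - [1, 2, -38, 0, 0, 0, -0.017]
    - [1, 2, -38, 0, 0, 0, 0]
    - [1, 2, -38, 0, 0, 0, 0]
    - [1, 2, -38, 0, 0, 0, 0]
    - [1, 2, -38, 0, 0, 0, 0]
    - [1, 2, -38, 0, 0, 0, 0]
    - [1, 2, -38, 0, 0, 0, 0]
    - [1, 2, -38, 0, 0, 0, 0]
    - [1, 1, -37, 0, 0, 0, 0]
    - [1, 1, -30, 0, 0, 0, 0]
    - [1, 0, 0, -30, 0, 0, 0]
    - [1, 0, 0, -30, 0, 0, 0]

```text
t: 2.1
eef_pos: [0.4428, -0.3148, 0.1634]
tool_rot: [0.143, 0.99, -0.007, 0.0]
wrist_force: [-0.4, 0.6, -1.2]
finger_gap: 1.003
```

```bash
python3 - <<'E'
from h import *
from scipy.spatial.transform import Rotation as Ro
s=readout.get_state();print(s["eef_pos"],Ro.from_quat(s["tool_rot"]).as_matrix().round(4),s["q"].round(3))
c=eyes.get_calibration("wrist");im=eyes.read_camera("wrist");cv2.imwrite("pics/w1.png",im)
import pickle;pickle.dump(c,open("w1.pkl","wb"))
b,g,r=[x.astype(int) for x in cv2.split(im)];h,s,v=cv2.split(cv2.cvtColor(im,cv2.COLOR_BGR2HSV))
for n,m,z in(("blade",((s<60)&(v>140))|((r>150)&(g<60)&(b<60)),.003),("orange",(h>5)&(h<15)&(s>220)&(v>120),.056)):
  for ct in comps(m,300):
    P=onz(c,ct[:,0],z)[:,:2]*1000;print(n,ct[:,0].mean(0).round(),cv2.minAreaRect(P.astype(np.float32)))
E
```

```text
[ 0.44279814 -0.31484921  0.16344603] [[-0.9593  0.2824 -0.0017]
 [ 0.2824  0.9592 -0.0129]
 [-0.002  -0.0129 -0.9999]] [-0.853 -0.081 -0.212  1.431 -0.01  -0.567]
blade [349. 295.] ((514.5343627929688, -313.05841064453125), (59.70577621459961, 86.44456481933594), 73.98656463623047)
blade [531. 249.] ((510.50775146484375, -146.25), (63.30863952636719, 43.57777786254883), 10.547319412231445)
blade [300.  57.] ((311.626708984375, -296.2071533203125), (43.94744873046875, 63.19363021850586), 35.94624710083008)
orange [354. 232.] ((442.98681640625, -292.45001220703125), (22.358356475830078, 62.8637809753418), 74.30804443359375)
orange [538. 197.] ((454.3564453125, -163.9560089111328), (40.3598747253418, 15.43256664276123), 10.353018760681152)
orange [252. 109.] ((344.5821533203125, -335.52520751953125), (15.807891845703125, 39.7489013671875), 35.930335998535156)
```

View pics/w1.png

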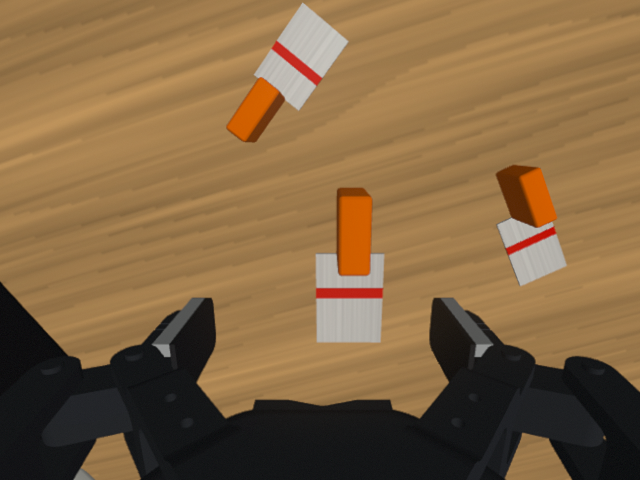

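The wrist view shows the big gauge between the jaws, with its handle at (354,232), blade at (349,295) and red band at (349,293). Its pose agrees with the top view. I'll align and descend.

Call:
jog_arm:
  series:
    - [1, 2, 21, 0, 0.013, 0, 0.007]
    - [1, 0, 1, -30, 0, 0, 0]
    - [1, 0, 0, -30, 0, 0, 0]
    - [1, 0, 0, -25, 0, 0, 0]
    - [1, 0, 0, 0, 0, 0, 0]
  grip_force: 40

```text
t: 2.57
eef_pos: [0.4414, -0.2879, 0.0685]
tool_rot: [0.139, 0.99, 0.004, -0.006]
wrist_force: [-0.3, 1.1, -0.0]
finger_gap: 0.998
```

```bash
cat > st.py <<'E'
from h import *
from scipy.spatial.transform import Rotation as Ro
s=readout.get_state();R=Ro.from_quat(s["tool_rot"]).as_matrix()
print(s["t"],(s["eef_pos"]*1000).round(1),"yaw",np.degrees(np.arctan2(R[1,1],R[0,1])).round(2)-90,"z",R[:,2].round(4),s["wrist_force"].round(1),s["finger_gap"])
E
python3 st.py
```

```text
2.5667 [ 441.4 -287.9   68.5] yaw -16.0 z [-0.0098  0.0096 -0.9999] [-0.3  1.1 -0. ] 0.9982659510271438
```

Call:
jog_arm:
  series:
    - [1, 3, -5, 0, -0.009, -0.009, 0]
    - [1, 0, 0, -15, 0, 0, 0]
    - [1, 0, 0, -15, 0, 0, 0]
    - [1, 0, 0, -15, 0, 0, 0]
    - [1, 0, 0, 0, 0, 0, 0]

```text
t: 2.98
eef_pos: [0.4479, -0.2958, 0.0309]
tool_rot: [0.138, 0.99, -0.003, 0.003]
wrist_force: [-0.2, 0.9, -0.3]
finger_gap: 0.999
```

```bash
python3 st.py
```

```text
2.9833 [ 447.9 -295.8   30.9] yaw -15.909999999999997 z [ 0.0056 -0.0062 -1.    ] [-0.2  0.9 -0.3] 0.9991128765296768
```

Call:
jog_arm:
  series:
    - [1, -2, 2, -8, 0.003, 0.003, 0]
    - [1, 0, 0, -8, 0, 0, 0]
    - [1, 0, 0, 0, 0, 0, 0]
    - [1, 0, 0, 0, 0, 0, 0]

```text
t: 3.32
eef_pos: [0.4484, -0.2964, 0.0199]
tool_rot: [0.138, 0.99, -0.004, 0.004]
wrist_force: [-0.1, -0.8, 0.1]
finger_gap: 1.005
```

```bash
python3 st.py
```

```text
3.3167 [ 448.4 -296.4   19.9] yaw -15.89 z [ 0.0073 -0.0084 -0.9999] [-0.1 -0.8  0.1] 1.0046004345810404
```

Call:
jog_arm:
  series:
    - [1, -3, 3, -4, 0.008, 0.007, 0]
    - [1, -2, 2, -3, 0.004, 0.004, 0]
    - [1, -1, 1, -1, 0, 0, 0]

```text
t: 3.57
eef_pos: [0.4428, -0.2909, 0.0132]
tool_rot: [0.138, 0.99, 0.001, -0.002]
wrist_force: [-1.1, -0.4, 0.4]
finger_gap: 0.996
```

```bash
python3 st.py
```

```text
3.5667 [ 442.8 -290.9   13.2] yaw -15.89 z [-0.003   0.0028 -1.    ] [-1.1 -0.4  0.4] 0.9960342935464617
```

Call:
jog_arm:
  series:
    - [-1, 1, -1, 0, 0, 0, 0]
    - [-1, 0, 0, 0, 0, 0, 0]
    - [-1, 0, 0, 0, 0, 0, 0]
    - [-1, 0, 0, 0, 0, 0, 0]
    - [-1, 0, 0, 0, 0, 0, 0]
    - [-1, 0, 0, 0, 0, 0, 0]
    - [-1, 0, 0, 0, 0, 0, 0]
    - [-1, 0, 0, 0, 0, 0, 0]
    - [-1, 0, 0, 0, 0, 0, 0]
    - [-1, 0, 0, 0, 0, 0, 0]
  grip_force: 60

```text
t: 4.4
eef_pos: [0.4437, -0.2918, 0.0133]
tool_rot: [0.138, 0.99, 0.001, -0.002]
wrist_force: [0.7, 0.7, 0.1]
finger_gap: 0.274
```

```bash
python3 st.py
```

```text
4.4 [ 443.7 -291.8   13.3] yaw -15.89 z [-0.0032  0.003  -1.    ] [0.7 0.7 0.1] 0.27443194573627877
```

Call:
jog_arm:
  series:
    - [-1, 0, 0, 20, 0, 0, 0]
    - [-1, 0, 0, 35, 0, 0, 0]
    - [-1, 0, 0, 35, 0, 0, 0]
    - [-1, 2, 30, 8, 0, 0, 0.012]
    - [-1, 2, 36, 0, 0, 0, 0.012]
    - [-1, 2, 36, 0, 0, 0, 0.012]
    - [-1, 2, 36, 0, 0, 0, 0.012]
    - [-1, 2, 36, 0, 0, 0, 0.012]
    - [-1, 2, 36, 0, 0, 0, 0.012]
    - [-1, 2, 36, 0, 0, 0, 0]
    - [-1, 2, 36, 0, 0, 0, 0]
    - [-1, 2, 36, 0, 0, 0, 0]

```text
t: 5.4
eef_pos: [0.4581, 0.0344, 0.1144]
tool_rot: [0.107, 0.994, 0.001, -0.001]
wrist_force: [1.0, 0.1, -1.5]
finger_gap: 0.277
```

```bash
python3 st.py
```

```text
5.4 [458.1  34.4 114.4] yaw -12.239999999999995 z [-0.0025  0.0031 -1.    ] [ 1.   0.1 -1.5] 0.2774422560870715
```

Call:
jog_arm:
  series:
    - [-1, 0, 30, 0, 0, 0, 0.004]
    - [-1, 0, 10, 0, 0, 0, 0.003]
    - [-1, 0, 2, 0, 0, 0, 0]
    - [-1, 0, 0, 0, 0, 0, 0]

```text
t: 5.73
eef_pos: [0.4563, 0.0852, 0.114]
tool_rot: [0.099, 0.995, 0.002, -0.002]
wrist_force: [0.9, -1.0, -0.5]
finger_gap: 0.274
```

```bash
python3 st.py; python3 - <<'E'
from h import *
import pickle
o=np.zeros((600,800,3),np.uint8)
c=eyes.get_calibration("wrist");im=eyes.read_camera("wrist");cv2.imwrite("pics/w2.png",im)
t=eyes.read_camera("top");cv2.imwrite("pics/top2.png",t);s=eyes.read_camera("scene");cv2.imwrite("pics/scene2.png",s)
pickle.dump(c,open("w2.pkl","wb"))
o[:360,:480]=cv2.resize(im,(480,360));o[:300,480:800]=cv2.resize(t[130:280,240:400],(320,300));o[300:,480:800]=cv2.resize(s[190:340,270:430],(320,300))
cv2.imwrite("pics/c2.png",o)
E
```

```text
5.7333 [456.3  85.2 114. ] yaw -11.340000000000003 z [-0.0031  0.0049 -1.    ] [ 0.9 -1.  -0.5] 0.2738627494102089
```

View pics/c2.png

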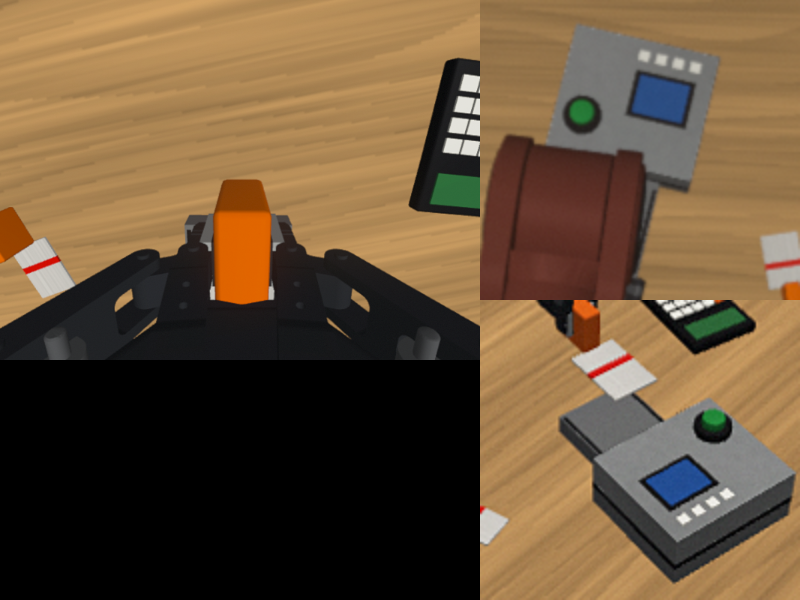

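The composite shows the blade held level above the tray. In the scene crop the blade tip is at about (633,387), the tray at (610,420) and the button at (713,420). I'll use the scene camera to check blade and checker against each other.

```bash
python3 - <<'E'
from h import *
im=cv2.imread("pics/scene2.png");c=eyes.get_calibration("scene")
f=lambda L:[(270+(x-480)/2,190+(y-300)/2) for x,y in L]
roof=onz(c,f([(593,457),(713,400),(795,475),(676,545)]),.072)[:,:2]*1000
print(roof.round(1));FR,FL,BL,BR=roof;a=lambda v:np.degrees(np.arctan2(v[1],v[0]))
print("yaws",a(BL-FL),a(BR-FR),a(FL-FR)-90,a(BL-BR)-90)
y=np.radians(np.mean([a(BL-FL),a(BR-FR),a(FL-FR)-90,a(BL-BR)-90]))
print("mouth",roof.mean(0)-75*np.array([np.cos(y),np.sin(y)]),"front mid",(FL+FR)/2)
b,g,r=[x.astype(int) for x in cv2.split(im)];h,s,v=cv2.split(cv2.cvtColor(im,cv2.COLOR_BGR2HSV))
m=((s<60)&(v>140))|((r>150)&(g<60)&(b<60));m[:205]=0;m[242:]=0;m[:,:310]=0;m[:,365:]=0
for ct in comps(m,100):
    R=cv2.minAreaRect((onz(c,ct[:,0],.104)[:,:2]*1000).astype(np.float32));print(R,cv2.boxPoints(R).round(1).tolist())
    ap=cv2.approxPolyDP(ct,4,True);print(ap[:,0].tolist(),(onz(c,ap[:,0],.104)[:,:2]*1000).round(1).tolist())
gm=(h>45)&(h<80)&(s>120)&(v>90);gm[:,:370]=0;gm[:230]=0;gm[275:]=0;gm[:,410:]=0
for ct in comps(gm,20):
    e=cv2.minEnclosingCircle(ct)
    o,d=ray(c,[e[0]]);ct2=eyes.get_calibration("top");o2,d2=ray(ct2,[(290.16,185.46)])
    A=np.c_[d[0],-d2[0]];k=np.linalg.lstsq(A,o2-o,rcond=None)[0];print("button",e,(o+k[0]*d[0])*1000,(o2+k[1]*d2[0])*1000)
E
```

```text
[[588.3 -29.8]
 [630.4 133.6]
 [771.3 100.4]
 [737.  -65.5]]
yaws -13.269161112110135 -13.48042340079078 -14.450768382831185 -11.668667150536038
mouth [608.73109309  51.84729331] front mid [609.33702858  51.91907583]
((530.1468505859375, 68.55489349365234), (60.623260498046875, 87.07364654541016), 78.21119689941406) [[481.29998779296875, 47.79999923706055], [566.5999755859375, 30.0], [579.0, 89.30000305175781], [493.70001220703125, 107.0999984741211]]
[[316, 219], [337, 239], [357, 229], [336, 210]] [[483.0, 49.9], [564.2, 32.1], [576.2, 88.5], [496.3, 105.8]]
button ((386.5, 248.5), 5.522780418395996) [659.21649438  94.24778785  91.82947348] [658.64675192  93.66207326  91.65379903]
```

Call:
jog_arm:
  series:
    - [-1, 6, -3, -15, -0.005, -0.003, -0.01]
    - [-1, 3, -1, -25, 0, 0, 0]
    - [-1, 0, 0, -18, 0, 0, 0]
    - [-1, 0, 0, -5, 0, 0, 0]
    - [-1, 0, 0, 0, 0, 0, 0]

```text
t: 6.3
eef_pos: [0.4679, 0.0733, 0.0504]
tool_rot: [0.11, 0.994, -0.001, 0.002]
wrist_force: [-0.4, 0.5, -1.0]
finger_gap: 0.275
```

```bash
python3 st.py
```

```text
6.3 [467.9  73.3  50.4] yaw -12.629999999999995 z [ 0.0037 -0.002  -1.    ] [-0.4  0.5 -1. ] 0.2748698603689758
```

Call:
jog_arm:
  series:
    - [-1, 0, 4, -4, 0.001, 0.003, 0.006]
    - [-1, 0, 2, -3, 0, 0, 0.002]
    - [-1, 0, 1, -1, 0, 0, 0]
    - [-1, 0, 0, 0, 0, 0, 0]

```text
t: 6.63
eef_pos: [0.4692, 0.0793, 0.0443]
tool_rot: [0.107, 0.994, -0.0, 0.001]
wrist_force: [-0.3, 0.6, -0.6]
finger_gap: 0.27
```

```bash
python3 st.py
```

```text
6.6333 [469.2  79.3  44.3] yaw -12.290000000000006 z [ 0.0025 -0.0012 -1.    ] [-0.3  0.6 -0.6] 0.2698965411436532
```

Call:
jog_arm:
  series:
    - [-1, 0, 1, -3, 0, 0.001, 0.003]
    - [-1, 0, 0, -1, 0, 0, 0]
    - [-1, 0, 0, 0, 0, 0, 0]

```text
t: 6.88
eef_pos: [0.4703, 0.0806, 0.0415]
tool_rot: [0.105, 0.994, -0.001, 0.002]
wrist_force: [-0.2, -0.3, -1.4]
finger_gap: 0.274
```

```bash
python3 st.py; python3 - <<'E'
from h import *
s=eyes.read_camera("scene");cv2.imwrite("pics/scene3.png",s);t=eyes.read_camera("top");cv2.imwrite("pics/top3.png",t)
o=np.zeros((600,800,3),np.uint8);o[:,:400]=cv2.resize(s[205:325,290:370],(400,600),interpolation=cv2.INTER_CUBIC);o[:,400:]=cv2.resize(t[180:300,265:345],(400,600),interpolation=cv2.INTER_CUBIC)
cv2.imwrite("pics/c3.png",o)
E
```

```text
6.8833 [470.3  80.6  41.5] yaw -12.049999999999997 z [ 0.0039 -0.0015 -1.    ] [-0.2 -0.3 -1.4] 0.27390559247416335
```

View pics/c3.png

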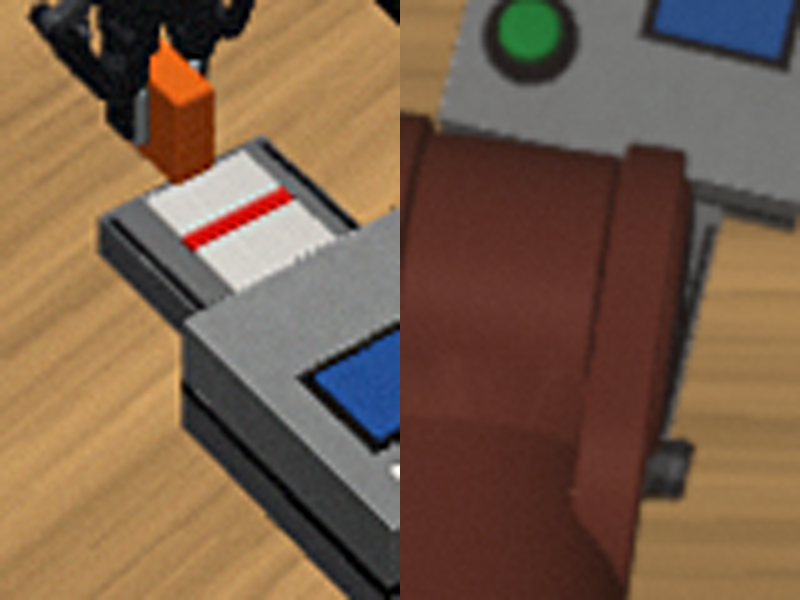

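The left crop shows the blade just above the tray with its tip near the mouth. The red band is at (238,218) and the rails are at (150,265) and (305,180). The lateral centring needs a number, so I'll read intensity profiles across the tray.

```bash
python3 - <<'E'
from h import *
im=cv2.imread("pics/scene3.png");c=eyes.get_calibration("scene")
t0=cv2.imread("pics/top0.png");ct=eyes.get_calibration("top")
y=np.radians(-12);R=np.array([[np.cos(y),-np.sin(y)],[np.sin(y),np.cos(y)]]);M=np.array([605,51.5])
ys=np.arange(-62,63,2.)
def prof(img,cal,xs,z):
    out=0
    for x in xs:
        W=np.c_[(M+(R@np.c_[np.full(len(ys),x),ys].T).T)/1000,np.full(len(ys),z)]
        p=proj(cal,W).astype(np.float32);out=out+cv2.remap(img,p[:,0:1],p[:,1:2],cv2.INTER_LINEAR)[:,0].astype(float)
    return out/len(xs)
a=prof(im,c,range(-95,-79,3),.0312)
b=prof(im,c,range(-62,-44,3),.025);d=prof(t0,ct,range(-100,-40,5),.025)
print("y blade(B) tray(scene B,R) tray(top B,R)")
for r in zip(ys,a[:,0],b[:,0],b[:,2],d[:,0],d[:,2]):print(*[int(v) for v in r])
E
```

```text
y blade(B) tray(scene B,R) tray(top B,R)
-62 46 49 53 70 144
-60 45 46 41 70 144
-58 46 47 46 70 144
-56 51 46 46 71 145
-54 67 44 44 71 142
-52 63 48 47 71 126
-50 26 69 68 67 89
-48 44 64 64 50 57
-46 90 30 29 47 52
-44 109 43 42 71 75
-42 109 87 87 87 90
-40 108 111 111 89 91
-38 107 109 109 89 92
-36 107 106 106 89 92
-34 104 106 106 89 92
-32 100 105 106 88 91
-30 125 101 101 89 91
-28 177 104 108 89 91
-26 203 143 151 89 91
-24 203 192 200 88 91
-22 203 205 214 89 92
-20 205 204 213 89 91
-18 205 204 213 89 91
-16 205 204 212 89 92
-14 203 203 211 89 92
-12 203 202 211 89 91
-10 205 201 210 88 91
-8 205 203 211 89 92
-6 202 204 213 89 92
-4 201 203 212 89 92
-2 202 200 209 89 92
0 202 200 208 89 92
2 202 200 209 89 91
4 201 201 210 89 91
6 202 200 209 89 92
8 202 200 208 89 91
10 203 200 209 89 91
12 201 200 209 89 92
14 199 201 211 89 92
16 200 201 210 89 91
18 200 200 209 89 92
20 199 198 207 89 92
22 199 199 208 89 92
24 200 197 206 89 91
26 201 197 206 88 91
28 199 198 208 88 91
30 177 199 209 89 92
32 134 197 207 89 92
34 109 175 183 89 91
36 107 127 130 89 92
38 93 106 106 89 92
40 56 107 106 87 90
42 31 100 99 76 79
44 52 63 60 52 57
46 85 29 24 49 59
48 87 51 62 68 95
50 83 90 140 77 133
52 84 99 191 74 149
54 84 92 196 73 150
56 86 92 192 73 150
58 86 93 191 73 150
60 86 94 192 73 150
62 85 94 192 73 150
```

Call:
jog_arm:
  series:
    - [-1, 4, -2, 0, 0, 0.004, 0]
    - [-1, 7, -1.5, 0, 0, 0, 0]
    - [-1, 8, -1.7, 0, 0, 0, 0]
    - [-1, 8, -1.7, 0, 0, 0, 0]
    - [-1, 4, -0.8, 0, 0, 0, 0]
    - [-1, 0, 0, 0, 0, 0, 0]

```text
t: 7.48
eef_pos: [0.5051, 0.0717, 0.042]
tool_rot: [0.105, 0.994, -0.001, 0.001]
wrist_force: [-0.8, 0.3, -0.5]
finger_gap: 0.273
```

```bash
cat >> st.py <<'E'
y=np.radians(-12);A=np.array([[np.cos(y),np.sin(y)],[-np.sin(y),np.cos(y)]])
g=s["eef_pos"][:2]*1000+1.4*np.array([R[1,1],-R[0,1]])+115*np.array([R[1,1],-R[0,1]])
print("tip in slot",(A@(g-[605,51.5])).round(1),"underside",round(s["eef_pos"][2]*1000-13.3-25,1))
E
python3 st.py
```

```text
7.4833 [505.1  71.7  42. ] yaw -12.069999999999993 z [ 9.0e-04 -1.8e-03 -1.0e+00] [-0.8  0.3 -0.5] 0.27253262952547636
tip in slot [14.5 -1.2] underside 3.7
```

Call:
jog_arm:
  series:
    - [-1, 4, -0.6, -1, 0, 0, 0]
    - [-1, 6, -1.2, 0, 0, 0, 0]
    - [-1, 6, -1.2, 0, 0, 0, 0]
    - [-1, 4, -0.8, 0, 0, 0, 0]
    - [-1, 0, 0, 0, 0, 0, 0]

```text
t: 7.9
eef_pos: [0.527, 0.0674, 0.0406]
tool_rot: [0.105, 0.994, -0.001, 0.0]
wrist_force: [-0.4, -0.1, -0.9]
finger_gap: 0.273
```

```bash
python3 st.py; python3 - <<'E'
from h import *
s=eyes.read_camera("scene");cv2.imwrite("pics/scene4.png",s)
cv2.imwrite("pics/c4.png",cv2.resize(s[205:305,295:395],(600,600),interpolation=cv2.INTER_CUBIC))
E
```

```text
7.9 [527.   67.4  40.6] yaw -12.090000000000003 z [ 4.0e-04 -1.7e-03 -1.0e+00] [-0.4 -0.1 -0.9] 0.27319926019047786
tip in slot [36.8 -0.8] underside 2.3
```

View pics/c4.png

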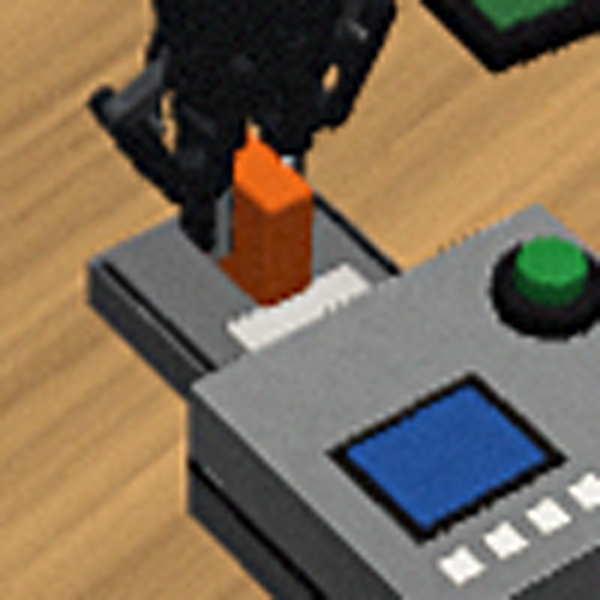

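The blade is well into the slot: its visible rear strip is at (300,310) and the roof's front edge is just ahead of it. Next I'll check depth from camera profiles along the slot axis.

```bash
cat > px.py <<'E'
from h import *
import sys
y=np.radians(-12);R=np.array([[np.cos(y),-np.sin(y)],[np.sin(y),np.cos(y)]]);M=np.array([605,51.5])
def prof(f,cam,xs,yy,z):
    img=cv2.imread(f);cal=eyes.get_calibration(cam);out=0
    for q in yy:
        W=np.c_[(M+(R@np.c_[xs,np.full(len(xs),q)].T).T)/1000,np.full(len(xs),z)]
        p=proj(cal,W).astype(np.float32);out=out+cv2.remap(img,p[:,0:1],p[:,1:2],cv2.INTER_LINEAR)[:,0].astype(float)
    return (out/len(yy)).round().astype(int)
def show(n,f,cam,a,b,yy,z):
    xs=np.arange(a,b,1.);P=prof(f,cam,xs,yy,z);print(n,a,"B",P[:,0].tolist(),"R",P[:,2].tolist())
E
python3 - <<'E'
from px import *
show("top tray end","pics/top0.png","top",-123,-105,range(-35,36,5),.025)
show("top roof front","pics/top0.png","top",-10,10,range(-70,71,5),.072)
show("top roof back","pics/top0.png","top",140,160,range(-70,71,5),.072)
show("scene tray end","pics/scene4.png","scene",-123,-105,range(-40,-30,2),.025)
show("scene roof front","pics/scene4.png","scene",-10,10,range(-20,21,5),.072)
show("scene roof back","pics/scene0.png","scene",140,160,range(-70,71,5),.072)
show("scene blade rear","pics/scene4.png","scene",-60,-35,range(-26,-15,2),.0305)
show("scene blade rear+","pics/scene4.png","scene",-60,-35,range(17,26,2),.0305)
show("scene3 red","pics/scene3.png","scene",-85,-60,range(-20,21,4),.0312)
E
```

```text
top tray end -123 B [66, 66, 65, 62, 59, 57, 60, 68, 77, 84, 88, 89, 90, 90, 90, 89, 89, 90] R [136, 135, 131, 120, 103, 86, 77, 77, 81, 87, 91, 93, 93, 93, 93, 93, 93, 93]
top roof front -10 B [63, 60, 59, 59, 59, 58, 59, 61, 68, 81, 94, 103, 106, 108, 108, 108, 108, 107, 108, 107] R [67, 64, 63, 63, 62, 62, 63, 65, 71, 83, 96, 104, 108, 109, 110, 109, 109, 109, 109, 109]
top roof back 140 B [104, 104, 103, 104, 104, 104, 105, 103, 95, 86, 77, 71, 67, 65, 65, 64, 64, 64, 64, 65] R [106, 106, 106, 105, 105, 106, 107, 110, 114, 119, 125, 130, 132, 133, 133, 133, 132, 131, 131, 132]
scene tray end -123 B [91, 90, 90, 90, 90, 91, 95, 100, 105, 109, 111, 112, 111, 111, 110, 110, 109, 109] R [189, 190, 191, 193, 192, 183, 168, 151, 134, 121, 113, 108, 106, 107, 108, 108, 108, 108]
scene roof front -10 B [152, 152, 153, 152, 151, 151, 152, 150, 147, 146, 144, 140, 140, 139, 138, 138, 137, 137, 137, 138] R [167, 166, 167, 167, 167, 167, 168, 165, 161, 156, 151, 144, 141, 138, 136, 136, 136, 137, 137, 138]
scene roof back 140 B [123, 124, 124, 124, 125, 126, 129, 131, 126, 105, 77, 59, 53, 5
[... 227 characters left out ...]
, 209, 208, 206, 205, 206, 206, 206, 208] R [108, 108, 108, 108, 106, 104, 104, 102, 104, 116, 131, 154, 176, 195, 209, 215, 217, 218, 216, 215, 215, 215, 215, 216, 218]
scene blade rear+ -60 B [59, 69, 80, 84, 91, 97, 100, 102, 102, 108, 125, 150, 176, 193, 202, 204, 205, 204, 202, 203, 203, 203, 204, 205, 206] R [113, 112, 111, 109, 107, 106, 103, 100, 98, 105, 124, 153, 183, 202, 212, 214, 214, 212, 211, 211, 212, 212, 213, 215, 216]
scene3 red -85 B [201, 202, 202, 204, 206, 211, 211, 202, 179, 141, 102, 65, 36, 19, 11, 9, 7, 11, 25, 60, 110, 159, 191, 203, 208] R [210, 210, 210, 210, 210, 210, 209, 209, 209, 209, 209, 210, 210, 211, 212, 212, 208, 200, 194, 192, 199, 204, 207, 209, 210]
```

Both cameras and the forward kinematics agree that the tip is about 36.5 mm in. I need another 13 mm.

Call:
jog_arm:
  series:
    - [-1, 4, -0.7, 0, 0, 0, 0]
    - [-1, 4, -0.8, 0, 0, 0, 0]
    - [-1, 2, -0.4, 0, 0, 0, 0]
    - [-1, 0, 0, 0, 0, 0, 0]

```text
t: 8.28
eef_pos: [0.5373, 0.0656, 0.0405]
tool_rot: [0.105, 0.994, -0.001, -0.0]
wrist_force: [-0.4, 0.7, -1.9]
finger_gap: 0.274
```

```bash
python3 st.py
```

```text
8.2833 [537.3  65.6  40.5] yaw -12.069999999999993 z [-3.0e-04 -1.6e-03 -1.0e+00] [-0.4  0.7 -1.9] 0.2738105239297073
tip in slot [47.2 -0.4] underside 2.2
```

Call:
jog_arm:
  series:
    - [-1, 2.5, -0.6, -1, 0, 0, 0]
    - [-1, 0, 0, -1, 0, 0, 0]
    - [-1, 0, 0, 0, 0, 0, 0]

```text
t: 8.53
eef_pos: [0.5401, 0.065, 0.0384]
tool_rot: [0.105, 0.994, -0.001, -0.0]
wrist_force: [-0.6, 0.2, -2.0]
finger_gap: 0.274
```

```bash
python3 st.py
```

```text
8.5333 [540.1  65.   38.4] yaw -12.060000000000002 z [-3.0e-04 -1.6e-03 -1.0e+00] [-0.6  0.2 -2. ] 0.27396855057595926
tip in slot [50.1 -0.5] underside 0.1
```

Call:
jog_arm:
  series:
    - [0.2, 0, 0, 0, 0, 0, 0]
    - [0.4, 0, 0, 0, 0, 0, 0]
    - [1, 0, 0, 0, 0, 0, 0]
    - [1, 0, 0, 0, 0, 0, 0]
    - [1, 0, 0, 0, 0, 0, 0]
    - [1, 0, 0, 0, 0, 0, 0]
    - [1, 0, 0, 10, 0, 0, 0]
    - [1, 0, 0, 30, 0, 0, 0]
    - [1, 0, 0, 35, 0, 0, 0]
    - [1, 0, 0, 35, 0, 0, 0]
    - [1, 0, 0, 35, 0, 0, 0]
    - [1, 0, 0, 0, 0, 0, 0]

```text
t: 9.53
eef_pos: [0.5359, 0.0655, 0.1909]
tool_rot: [0.105, 0.994, -0.001, -0.002]
wrist_force: [1.3, 0.1, 1.3]
finger_gap: 1.003
```

```bash
python3 st.py; python3 - <<'E'
from px import *
s=eyes.read_camera("scene");cv2.imwrite("pics/scene5.png",s);t=eyes.read_camera("top");cv2.imwrite("pics/top5.png",t)
show("blade rear-","pics/scene5.png","scene",-50,-20,range(-26,-15,2),.028)
show("blade rear+","pics/scene5.png","scene",-50,-20,range(17,26,2),.028)
o=np.zeros((600,800,3),np.uint8);o[:400,:400]=cv2.resize(s[195:305,290:400],(400,400));o[:400,400:]=cv2.resize(t[140:280,250:390],(400,400));cv2.imwrite("pics/c5.png",o[:400])
E
```

```text
9.5333 [535.9  65.5 190.9] yaw -12.049999999999997 z [-0.0044 -0.0011 -1.    ] [1.3 0.1 1.3] 1.0027254504775507
tip in slot [45.9 -0.7] underside 152.6
blade rear- -50 B [106, 107, 107, 108, 107, 106, 105, 104, 104, 104, 104, 103, 106, 114, 131, 147, 157, 158, 152, 144, 138, 135, 134, 134, 136, 138, 137, 135, 135, 134] R [105, 105, 106, 106, 106, 106, 105, 105, 104, 104, 103, 102, 105, 114, 133, 152, 161, 161, 154, 145, 138, 133, 132, 134, 136, 137, 136, 135, 134, 134]
blade rear+ -50 B [21, 28, 36, 46, 56, 67, 76, 84, 91, 96, 98, 101, 107, 115, 127, 132, 136, 142, 137, 135, 134, 134, 132, 132, 131, 131, 131, 131, 131, 132] R [113, 111, 111, 111, 110, 109, 107, 105, 105, 104, 102, 103, 109, 117, 129, 134, 138, 143, 138, 136, 135, 134, 132, 132, 131, 131, 131, 131, 131, 132]
```

View pics/c5.png

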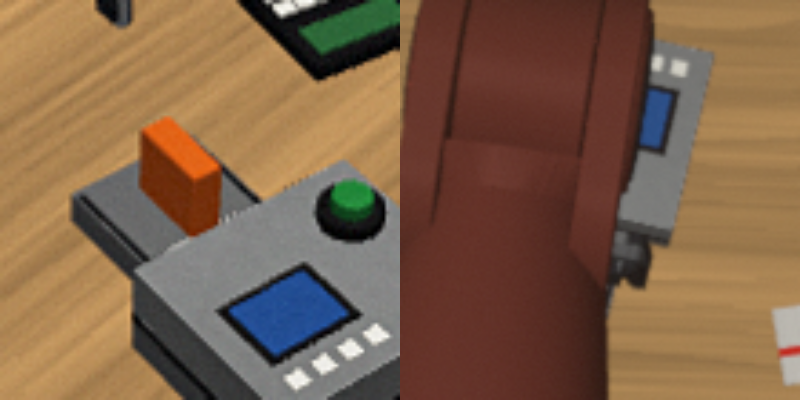

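The gauge stands alone in the slot with the handle upright at (180,175). The arm has cleared it. I'll check the depth independently from the handle's top face before pressing the button.

```bash
python3 - <<'E'
from px import *
c=eyes.get_calibration("wrist");w=eyes.read_camera("wrist");cv2.imwrite("pics/w5.png",w)
for n,im,cal in(("scene",cv2.imread("pics/scene5.png"),eyes.get_calibration("scene")),("wrist",w,c)):
    h,s,v=cv2.split(cv2.cvtColor(im,cv2.COLOR_BGR2HSV))
    for ct in comps((h>5)&(h<15)&(s>200)&(v>190),60):
        P=(R.T@((onz(cal,ct[:,0],.081)[:,:2]*1000)-M).T).T
        print(n,ct[:,0].mean(0).round(),cv2.minAreaRect(P.astype(np.float32)),np.abs(P).max())
E
```

```text
scene [151. 298.] ((-139.09237670898438, -443.8881530761719), (15.447871208190918, 39.3571891784668), 45.93470764160156) 461.0263371955439
scene [248. 279.] ((-65.85186767578125, -247.11798095703125), (40.199668884277344, 14.107927322387695), 22.09418487548828) 260.53540754455315
scene [340. 235.] ((-62.11555480957031, -0.6506404876708984), (19.730926513671875, 57.62670135498047), 88.2725601196289) 90.67789493366402
scene [525.  69.] ((-351.71533203125, 1002.6546630859375), (44.13933181762695, 101.76727294921875), 10.728105545043945) 1053.279708175809
scene [479.  53.] ((-519.1774291992188, 951.5869140625), (44.69063949584961, 69.03520965576172), 10.53884506225586) 986.9781429273642
wrist [324. 253.] ((-63.720542907714844, 0.1916217803955078), (57.28849411010742, 21.09160041809082), 0.2642045021057129) 92.32261125788423
wrist [ 41. 198.] ((-104.69802856445312, -198.05035400390625), (36.14463424682617, 14.364638328552246), 22.133026123046875) 210.705943133379
wrist [635.  92.] ((-174.60678100585938, 202.80899047851562), (10.596342086791992, 6.07388162612915), 11.064513206481934) 206.8062593036503
```

Estimates of the tip depth are about 50, 50, 52 and 53 mm, all within 44–56. The button should be at about (659.5, 93.5, 92) mm. I'll shut the fingers and go above it.

Call:
jog_arm:
  series:
    - [-1, 15, 3, 0, 0, 0, 0]
    - [-1, 25, 6, 0, 0, 0, 0]
    - [-1, 25, 6, 0, 0, 0, 0]
    - [-1, 25, 6, 0, 0, 0, 0]
    - [-1, 20, 4, -10, 0, 0, 0]
    - [-1, 6, 1, -25, 0, 0, 0]
    - [-1, 0, 0, -25, 0, 0, 0]
    - [-1, 0, 0, 0, 0, 0, 0]
    - [-1, 0, 0, 0, 0, 0, 0]
    - [-1, 0, 0, 0, 0, 0, 0]

```text
t: 10.52
eef_pos: [0.6465, 0.0937, 0.1073]
tool_rot: [0.105, 0.994, -0.001, -0.017]
wrist_force: [-0.3, 0.1, 0.5]
finger_gap: -0.002
```

```bash
python3 st.py
```

```text
10.5167 [646.5  93.7 107.3] yaw -12.079999999999998 z [-0.0333  0.0011 -0.9994] [-0.3  0.1  0.5] -0.0017551331112326148
tip in slot [148.2  49.8] underside 69.0
```

Call:
jog_arm:
  series:
    - [-1, 7, 0, 3, 0, -0.02, 0]
    - [-1, 4, 0, 0, 0, -0.008, 0]
    - [-1, 1, 0, 0, 0, -0.002, 0]
    - [-1, 0, 0, 0, 0, 0, 0]

```text
t: 10.85
eef_pos: [0.6607, 0.0935, 0.1153]
tool_rot: [0.105, 0.994, 0.001, 0.002]
wrist_force: [0.4, -1.0, 0.1]
finger_gap: 0.001
```

```bash
python3 st.py
```

```text
10.85 [660.7  93.5 115.3] yaw -12.099999999999994 z [ 4.6e-03  9.0e-04 -1.0e+00] [ 0.4 -1.   0.1] 0.0010609111591876326
tip in slot [162.2  52.4] underside 77.0
```

Call:
jog_arm:
  series:
    - [-1, 0, 0, -8, 0, 0, 0]
    - [-1, 0, 0, -6, 0, 0, 0]
    - [-1, 0, 0, -3, 0, 0, 0]
    - [-1, 0, 0, 0, 0, 0, 0]

```text
t: 11.18
eef_pos: [0.6618, 0.0933, 0.099]
tool_rot: [0.105, 0.994, 0.001, 0.004]
wrist_force: [-0.1, 0.3, 0.3]
finger_gap: -0.001
```

Call:
jog_arm:
  series:
    - [-1, 0, 0, -3, 0, 0, 0]
    - [-1, 0, 0, -3, 0, 0, 0]
    - [-1, 0, 0, -1, 0, 0, 0]

```text
t: 11.43
eef_pos: [0.6617, 0.0933, 0.0912]
tool_rot: [0.105, 0.994, 0.001, 0.004]
wrist_force: [-0.3, -0.0, 2.8]
finger_gap: -0.001
```

Contact at z ≈ 91 mm. I'll press on about 7 mm.

Call:
jog_arm:
  series:
    - [-1, 0, 0, -3, 0, 0, 0]
    - [-1, 0, 0, -3, 0, 0, 0]
    - [-1, 0, 0, -2, 0, 0, 0]

```text
t: 11.68
eef_pos: [0.6619, 0.0933, 0.0879]
tool_rot: [0.105, 0.994, 0.001, 0.005]
wrist_force: [-9.5, 0.4, 17.3]
finger_gap: 0.0
```

Call:
jog_arm:
  series:
    - [-1, -1, 0, -3, 0, -0.004, 0]
    - [-1, 0, 0, -3, 0, 0, 0]

```text
t: 11.85
eef_pos: [0.662, 0.0933, 0.0878]
tool_rot: [0.105, 0.994, 0.001, 0.009]
wrist_force: [-14.3, -0.3, 24.0]
finger_gap: -0.001
```

```bash
python3 st.py; python3 - <<'E'
from px import *
s=eyes.read_camera("scene");cv2.imwrite("pics/scene6.png",s)
o=np.zeros((400,800,3),np.uint8)
o[:,:400]=cv2.resize(cv2.imread("pics/scene5.png")[215:275,355:415],(400,400),interpolation=cv2.INTER_CUBIC);o[:,400:]=cv2.resize(s[215:275,355:415],(400,400),interpolation=cv2.INTER_CUBIC)
cv2.imwrite("pics/c6.png",o)
E
```

```text
11.85 [662.   93.3  87.8] yaw -12.069999999999993 z [ 1.850e-02 -8.000e-04 -9.998e-01] [-14.3  -0.3  24. ] -0.001390692775167023
tip in slot [163.5  52.6] underside 49.5
```

View pics/c6.png

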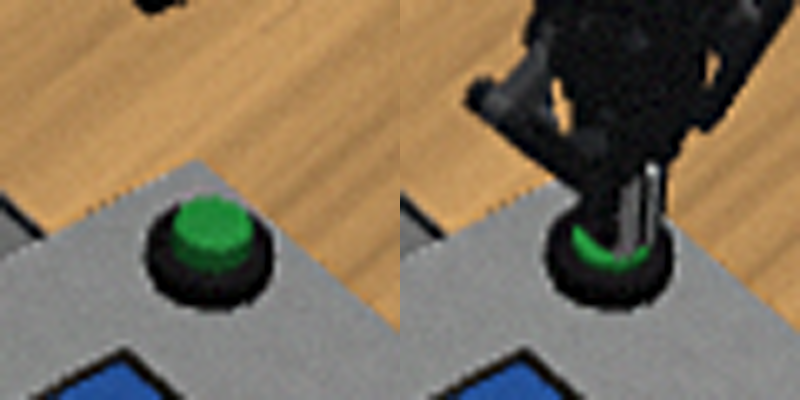

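The left panel shows the button up. The right panel shows it pressed, with its top sunk level with the black collar at about (612,245) and the fingers on the green top. The 24 N against a 5 N spring, with no further travel, means it is bottomed. Now I'll release and retreat.

Call:
jog_arm:
  series:
    - [-1, 0, 0, 5, 0, 0, 0]
    - [-1, 0, 0, 15, 0, 0, 0]
    - [-1, 0, 0, 30, 0, 0, 0]
    - [-1, 0, 0, 35, 0, 0, 0]
    - [-1, -5, 30, 30, 0, 0, 0]
    - [-1, -15, 35, 0, 0, 0, 0]
    - [-1, -15, 37, 0, 0, 0, 0]
    - [-1, -15, 37, 0, 0, 0, 0]
    - [-1, -15, 37, 0, 0, 0, 0]
    - [-1, -15, 37, 0, 0, 0, 0]
    - [-1, -15, 37, 0, 0, 0, 0]
    - [-1, -15, 37, 0, 0, 0, 0]

```text
t: 12.9
eef_pos: [0.5493, 0.3827, 0.2075]
tool_rot: [0.112, 0.994, 0.001, 0.011]
wrist_force: [1.2, 0.5, 0.2]
finger_gap: 0.002
```

Call:
jog_arm:
  series:
    - [-1, -15, 35, 0, 0, 0, 0]
    - [-1, -15, 30, 0, 0, 0, 0]
    - [-1, 0, 0, 0, 0, 0, 0]
    - [-1, 0, 0, 0, 0, 0, 0]
    - [-1, 0, 0, 0, 0, 0, 0]

```text
t: 13.32
eef_pos: [0.5118, 0.4589, 0.2055]
tool_rot: [0.107, 0.994, 0.001, 0.01]
wrist_force: [0.2, -0.2, -0.6]
finger_gap: 0.005
```

```bash
python3 st.py; python3 - <<'E'
from px import *
s=eyes.read_camera("scene");cv2.imwrite("pics/scene7.png",s);t=eyes.read_camera("top");cv2.imwrite("pics/top7.png",t)
show("top blade rear-","pics/top7.png","top",-50,-5,range(-26,-15,2),.028)
show("top blade rear+","pics/top7.png","top",-50,-5,range(17,26,2),.028)
for n,im,cal in(("scene",s,eyes.get_calibration("scene")),("top",t,eyes.get_calibration("top"))):
    h,S,v=cv2.split(cv2.cvtColor(im,cv2.COLOR_BGR2HSV))
    for ct in comps((h>5)&(h<15)&(S>200)&(v>(190 if n=="scene" else 120)),60):
        P=(R.T@((onz(cal,ct[:,0],.081)[:,:2]*1000)-M).T).T
        if np.abs(P).max()<150:print(n,cv2.minAreaRect(P.astype(np.float32)))
    gm=(h>45)&(h<80)&(S>120)&(v>90)
    for ct in comps(gm,20):
        e=cv2.minEnclosingCircle(ct)
        if e[1]<7:print(n,"button",e)
o=np.zeros((400,800,3),np.uint8);o[:,:400]=cv2.resize(s[195:305,310:420],(400,400));o[:,400:]=cv2.resize(t[130:290,160:320],(400,400));o[:,400:]=cv2.resize(t[135:275,250:390],(400,400));cv2.imwrite("pics/c7.png",o)
E
```

```text
13.3167 [511.8 458.9 205.5] yaw -12.280000000000001 z [ 2.070e-02  5.000e-04 -9.998e-01] [ 0.2 -0.2 -0.6] 0.005325766567755354
tip in slot [-59.5 378.5] underside 167.2
top blade rear- -50 B [93, 93, 92, 93, 93, 93, 92, 92, 92, 92, 92, 92, 95, 103, 117, 135, 149, 156, 161, 162, 163, 163, 163, 162, 162, 162, 163, 162, 162, 162, 162, 162, 162, 162, 162, 161, 161, 162, 162, 162, 162, 162, 163, 162, 159] R [96, 96, 96, 96, 96, 96, 96, 96, 95, 94, 94, 94, 98, 107, 123, 142, 158, 166, 170, 171, 172, 172, 171, 171, 171, 171, 171, 172, 171, 171, 171, 171, 171, 171, 171, 170, 170, 171, 171, 171, 170, 171, 171, 171, 172]
top blade rear+ -50 B [93, 92, 92, 91, 92, 92, 92, 92, 93, 92, 92, 92, 93, 99, 110, 126, 140, 150, 155, 158, 158, 158, 158, 158, 158, 158, 158, 158, 158, 158, 157, 157, 158, 158, 158, 157, 157, 157, 157, 157, 157, 157, 158, 159, 157] R [96, 95, 95, 95, 96, 96, 96, 96, 96, 95, 95, 95, 97, 102, 115, 133, 148, 159, 165, 167, 168, 167, 167, 167, 167, 167, 168, 168, 167, 167, 166, 166, 166, 167, 167, 167, 167, 167, 167, 166, 166, 166, 167, 167, 167]
scene ((-61.457008361816406, -0.670501708984375), (19.730926513671875, 56.30900955200195), 88.2725601196289)
scene button ((386.5, 248.5), 5.522780418395996)
top ((-64.64479064941406, -1.158787727355957), (22.127521514892578, 58.101200103759766), 89.97084045410156)
top button ((466.5, 187.5), 5.147915363311768)
top button ((290.0689697265625, 185.44827270507812), 5.552250385284424)
```

View pics/c7.png

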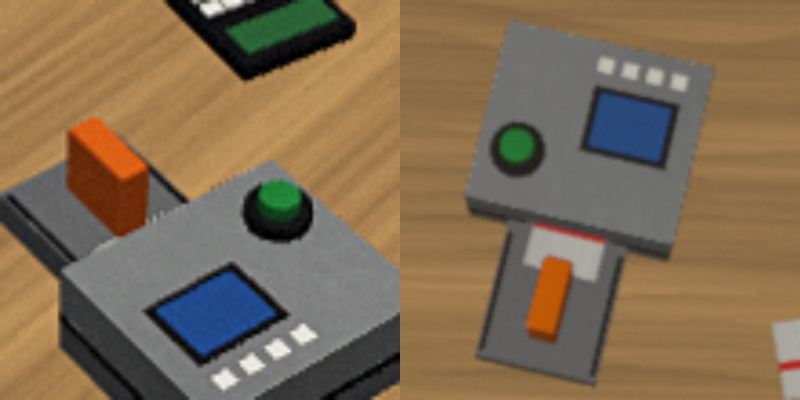

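The final view shows the red band just showing at the mouth at (570,232) and the blade centred. The button is back up, at the same pixel as before the press. The top view puts the tip about 50 mm in, so I'm handing in.

```bash
python3 -c "
from station import workorder;print(workorder.hand_in())"
```

```text
the job is handed in; nothing more can be done
None
```

I slid the largest orange-handled gauge into the checker's slot and let it go flat on the tray. I then pressed the green button to its stop, released it, moved the arm clear and handed the job in at about 13.4 s of the 48 s. The hand-in gives no verdict.

- **Depth:** the last top view puts the blade tip about 50 mm past the mouth, with a sliver of the red band visible there. The handle-top estimates are rougher: about 51 mm (top), 52 mm (wrist) and 54 mm (scene). All are within 44–56 mm.
- **Sideways and angle:** the blade is within about 1 mm of the slot's centre line and within about 2° of straight. I saw no sign of tilt, but did not measure it separately.
- **Button:** it stopped moving under about 24 N, against its 5 N spring, and its top sat level with the collar. After release it was back at the same pixel as before the press.
- **Other objects:** the arm never went near the calculator, stapler or coin dish, but I did not measure their positions again at the end.

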